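# Click the mahjong score counters, light key then stiff key

### The arm

A 6-joint arm with a two-finger parallel gripper is mounted at the origin on the work surface. World frame = base frame: x ahead of the robot, y to its left, z up, the work surface at z = 0. Lengths are in m, angles in rad, forces in N, time in s.
With the tool pointing down it reaches from about 0.35 to 0.775 m from the base axis. Payload 5.5 kg.
Tool frame: the origin (TCP) lies on the centre line of the jaws, within the pads' length; the fingertips stand 11 mm ahead of it and the grasp point (between the pads) lies 8 mm behind it (env.tip_reach is the distance from the TCP to the fingertips, in m); z points along the fingers, x is the direction in which the jaws open and shut, and the axes are right-handed (so a half turn about z gives the same grasp; the last joint's range is limited). The gripper opens to 85 mm and grips with 20 to 120 N. Pads are 22 mm wide; open, the fingers measure 114 mm over their backs; the gripper's body (76 mm by 85 mm) begins 54 mm behind the grasp point. The pads swing forward as they close: fully open they stand 13 mm farther back than shut.
Start: joints at [-1.406, 0.313, 0.046, 1.304, 0, 1.431], TCP at [0.173, -0.549, 0.242] pointing down, gripper open.
Joint ranges: [-2.76, 2.76], [-0.86, 1.69], [-1.03, 1.26], [-2.2, 2.34], [-1.47, 1.5], [-3.14, 3.14]. Speed limits (rad/s): [2.57, 2.57, 3.14, 3.14, 3.14, 3.14].

### API

Orientations are given as a unit quaternion [w, x, y, z].
In Python, from workcell import env gives the robot as it stands.
- The arm moves only by the tool carry_out, never from a script. Its argument "moves" is one flat list of numbers, 7 for each row, row after row: the gripper command: -1 is shut, 1 is fully open, values between are in proportion, then the shift along the tool's x, y, z in m, then the turn, a rotation vector about the tool's x, y, z in degrees. A call has exactly 5 rows; each row shifts and turns the pose as measured when the row begins, along the tool's axes as they then stand; what a row does not reach is not made up. A row lasts 1/8 s, in which the tool goes at most 62.5 mm and 10.7 degrees, less where a joint would pass 70% of its speed; a pose out of reach is approached as far as the arm can. A call is refused whole if a number of a shift passes 0.0625 or a number of a turn 10.7, either way. A call with a gripper value outside its range is refused whole. The fingers move at their own pace and stop on an object; "squeeze" is the grip in N (left out, the last holds). Time passes only in rows, so rows that do not move let the fingers close, or fill a call up. It gives the time, the measured TCP pose, the force and the opening at its end, in the units of the state.
- env.get_state(): the state, without advancing time (a new reading comes with each control period).
- env.read_camera(name): name is "scene" or "side" or "wrist"; returns the picture (420x560x3 uint8, red, green, blue); there is no depth.
- env.calibration(name): a dict with "camera_matrix" (3x3 intrinsics, pixels), "rvec" (rotation vector, rad) and "tvec" (3), from world to camera coordinates, as OpenCV has them; the wrist camera has in their place "hand_eye" (4x4, takes a point from camera to tool coordinates, whose origin is the TCP and whose axes are the tool frame's). Camera axes: x right, y down, z forward; pixel columns grow to the right and rows downward; lengths in m; the calibration is good to about 2 mm. The wrist camera is an equidistant fisheye: a pixel r from the principal point sees the ray r / f radians off the axis. A picture is of the moment at which its call begins: read the wrist's pose just before it. calibration takes no time and is no camera call.
- env.hand_in(): hands the job in, once; it reports no verdict.
The state is a dict: "clock": time; "joint_pos": joint angles; "qvel": joint speeds; "tau": joint torques, N m; "tcp_pos": TCP position; "orientation": TCP orientation; "wrist_force": force on the tool from outside, world axes, zero at the start; "ft_torque": the same for the moment, N m; "finger_gap": finger opening in m.
Only numpy, scipy, OpenCV 4.12 (cv2) and the standard library are available. Lean on these libraries where they do the work, as an engineer would, in place of code of your own. Each camera call takes 0.05 s, during which the arm holds its last target. There are 200 camera calls.

### The job

The last hand of the mahjong round is over, so bring the two walnut score counters up to date: press the light, slim round key down until it clicks and let it spring back up, then press the stiffer, broad square key down until it clicks and let it spring back up. Do not press the desk bell's plunger.

Things in the scene. Friction and masses are not known exactly. Their poses are not given: they have to be found in the camera images.
- slim_key_top (a point): Centre of the top of the slim round key: an off-white upright cylinder 18 mm across on a walnut counter block 84 x 60 mm, 36 mm tall, fixed on the cart. At rest the top is 54 mm above the cart, 18 mm above the block; the point moves with the key. x runs along the block's long side from the key to a window of three number drums (centre 40 mm away; block centre 18 mm away); z up.
- slim_key (a joint): How far the slim round key is pressed, in m: 0 at rest (up), 0.008 at its stop. It goes straight down against a light spring, 1.5 N to start it and 4 N at the stop, clicks 5 mm down, and springs back when released.
- broad_key_top (a point): Centre of the top of the broad square key: an off-white key 30 x 30 mm on a second walnut counter block of the same size and materials (84 x 60 mm, 36 mm tall, fixed). At rest the top is 54 mm above the cart, 18 mm above the block; the point moves with the key. Axes, window and offsets as for the slim key.
- broad_key (a joint): How far the broad square key is pressed, in m: 0 at rest (up), 0.008 at its stop. It goes straight down against a stiffer spring, 4 N to start it and 9 N at the stop, clicks 5 mm down, and springs back when released.
- bell_key_top (a point): Centre of the top of the desk bell's plunger: a chrome button 14 mm across on a chrome dome bell 84 mm across, fixed on the cart; its top is 58 mm above the cart. Not to be pressed. The bell and the two counters stand in a row across the cart in any order, at least 150 mm between their centres.
- bell_key (a joint): How far the bell's plunger is pressed, in m: 0 at rest (up), 0.006 at its stop; about 3 N presses it down, and the bell rings 3 mm down.
Mind the look-alikes: they are no part of the job. Leave any green look-alike of the part that bears slim_key_top alone. What is shaped like the part that bears bell_key_top but pink is not meant.

How it is judged:
On the way, in this order (a step that is already met when the one before it is completed fails the run):
1. the slim round key is pressed past its click (5 mm down) while the broad key is up (value of joint slim_key above 0.005 m and value of joint broad_key below 0.002 m), for 0.05 s.
2. the slim round key has sprung back up (value of joint slim_key below 0.002 m), for 0.05 s.
3. the broad square key is pressed past its click (5 mm down) while the slim key is up (value of joint broad_key above 0.005 m and value of joint slim_key below 0.002 m), for 0.05 s.
At the end, for the whole second after the job is handed in: After the slim key and then the broad key have been clicked, both keys and the bell's plunger are up again (each within 2 mm of its rest position) (value of joint each of slim_key, broad_key, bell_key below 0.002 m); the robot touches nothing.
It fails at once if the desk bell's plunger is pressed 3 mm or more (the bell rings) (value of joint bell_key above 0.003 m).
It also fails if it takes over 35 s, if anything falls off the work surface, if the arm or the gripper's body presses on something with over 40 N, if the wrist force passes 120 N, or if a joint passes its speed limit or range.

## Working session

There is one attempt and no reset: what is moved stays moved. The work goes in short steps, Python scripts to look and compute and a tool call to move; the robot and the scene stay as the last step left them, time stands still between calls to the robot, and variables do not carry over. Pictures are saved under pics/ and viewed, about 8 in all and at most 12, crops included, and the job is handed in when it is done.

Besides the shell and the picture viewer there is one more tool, called after "Request:" as name(argument=value, ...) on one line, values as JSON. carry_out: Moves the arm, as the interface text tells. Its arguments: {"type":"object","properties":{"moves":{"type":"array"},"squeeze":{"type":"number"}},"required":["moves"]}

```bash
mkdir -p pics; python3 - <<'E'
from workcell import env
import cv2
for n in("scene","side","wrist"):
    if n=="wrist": s=env.get_state()
    cv2.imwrite(f"pics/{n}0.png",env.read_camera(n)[:,:,::-1])
    print(n,env.calibration(n))
print(s,env.tip_reach)
a=cv2.imread("pics/scene0.png");b=cv2.imread("pics/side0.png")
E
```

```text
scene {'camera_matrix': array([[496.43620462,   0.        , 280.76945013],
       [  0.        , 496.43620462, 214.70880795],
       [  0.        ,   0.        ,   1.        ]]), 'rvec': array([ 2.3071872 ,  0.84139733, -0.30559156]), 'tvec': array([-0.34601368, -0.17582308,  1.21778805])}
side {'camera_matrix': array([[411.64496279,   0.        , 282.59645292],
       [  0.        , 411.64496279, 203.93602582],
       [  0.        ,   0.        ,   1.        ]]), 'rvec': array([ 2.30826929, -0.12162172,  0.04655921]), 'tvec': array([-0.45656801,  0.08189307,  0.72333034])}
wrist {'camera_matrix': array([[325.1922621 ,   0.        , 277.6412863 ],
       [  0.        , 325.1922621 , 212.05788174],
       [  0.        ,   0.        ,   1.        ]]), 'hand_eye': array([[ 9.99999859e-01, -1.21588703e-04,  5.16313446e-04,
         1.19829444e-03],
       [-3.88864848e-05,  9.53950159e-01,  2.99965152e-01,
        -7.76641220e-02],
       [-5.29009668e-04, -2.99965130e-01,  9.53950020e-01,
        -1.30688457e-01],
       [ 0.00000000e+00,  0.00000000e+00,  0.00000000e+00,
         1.00000000e+00]])}
{'clock': 0.1, 'joint_pos': array([-1.40561909e+00,  3.13934518e-01,  4.50824319e-02,  1.30361697e+00,
        1.71469871e-05,  1.43119595e+00]), 'qvel': array([-0.00015296, -0.0030877 ,  0.00188221,  0.00145103,  0.00066888,
       -0.00040082]), 'tau': array([ 2.49455305e-03, -4.81725740e+01,  2.99243832e+01,  1.26466758e-02,
       -1.76659332e-04,  1.83911834e-05]), 'tcp_pos': array([ 0.17246751, -0.54805503,  0.24148864]), 'orientation': array([-5.89928598e-04,  8.06250619e-01, -5.91573528e-01, -5.92930596e-04]), 'wrist_force': array([ 0.1955997 , -0.10663472,  0.08635831]), 'ft_torque': array([-0.05008828, -0.03371067,  0.00799028]), 'finger_gap': 0.085087940352759} 0.011
```

View pics/scene0.png

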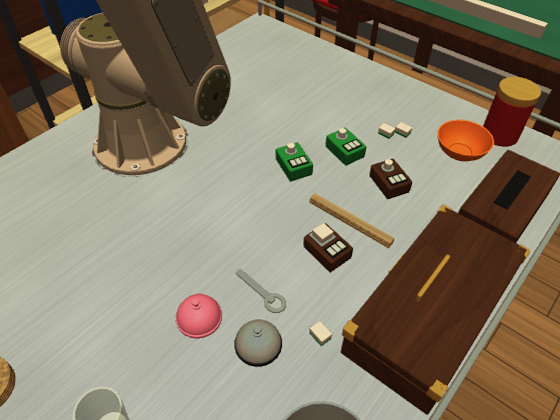

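View pics/side0.png

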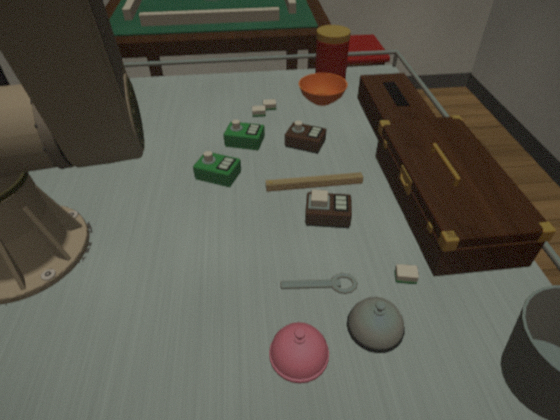

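Scene view: green look-alikes are at (294,160) and (345,144), the walnut slim-key counter at (390,177) and the walnut broad-key counter at (328,246). The chrome bell is at (258,340) and the pink one at (199,314). In the side view, walnut slim is at (305,137), walnut broad at (328,208), and the greens at (217,167) and (244,134). I choose the two walnut counters and check them in one close crop.

```bash
python3 - <<'E'
import cv2,numpy as np
a=cv2.imread("pics/scene0.png");b=cv2.imread("pics/side0.png")
def c(i,x,y):return cv2.resize(i[y:y+60,x:x+80],(400,300),interpolation=cv2.INTER_NEAREST)
cv2.imwrite("pics/crop1.png",np.vstack([np.hstack([c(a,350,140),c(a,290,210)]),np.hstack([c(b,265,105),c(b,288,175)])]))
E
```

```text
(no output)
```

View pics/crop1.png

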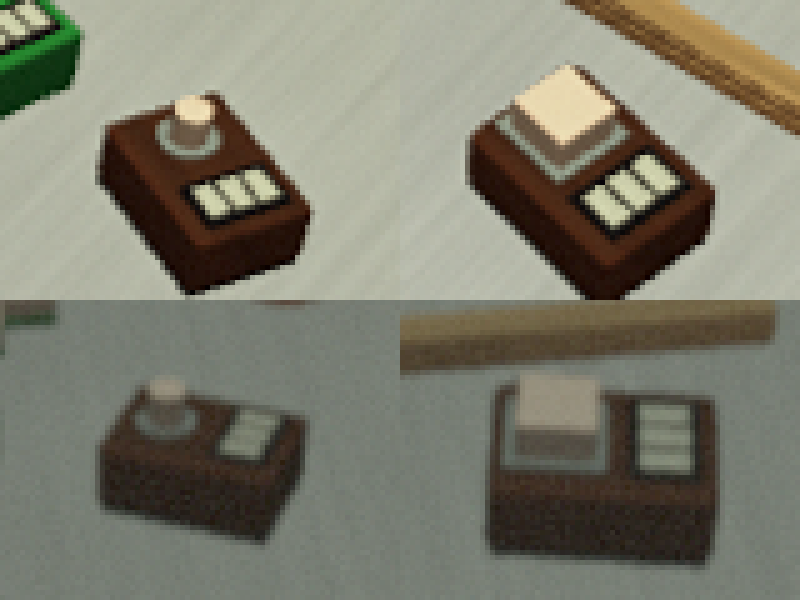

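The crop confirms it: one walnut block has a slim round key and the other has a broad square key. Key-top centres in the scene view are about (388.7,160.5) and (322.7,230.7). In the side view they are about (298,121.3) and (319.5,194.8).

```bash
cat > h.py <<'E'
import cv2,numpy as np
from workcell import env
from scipy.spatial.transform import Rotation as R
def ray(n,p):
    c=env.calibration(n);u=cv2.undistortPoints(np.array([[p]],float),c["camera_matrix"],None)[0,0]
    M=cv2.Rodrigues(c["rvec"])[0];d=M.T@np.r_[u,1];return -M.T@c["tvec"],d/np.linalg.norm(d)
def plane(n,p,z):
    o,d=ray(n,p);return o+d*(z-o[2])/d[2]
def tri(a,b):
    A=np.zeros((3,3));v=np.zeros(3)
    for o,d in(ray("scene",a),ray("side",b)):
        P=np.eye(3)-np.outer(d,d);A+=P;v+=P@o
    return np.linalg.solve(A,v)
def tool(s):
    q=s["orientation"];return R.from_quat(np.r_[q[1:],q[0]])
def wpix(p,s):
    c=env.calibration("wrist");H=c["hand_eye"];K=c["camera_matrix"]
    t=tool(s).inv().apply(p-s["tcp_pos"]);x=H[:3,:3].T@(t-H[:3,3])
    th=np.arctan2(np.hypot(x[0],x[1]),x[2]);r=x[:2]/np.hypot(x[0],x[1])*th*K[0,0];return r+K[:2,2]
def wplane(px,z,s):
    c=env.calibration("wrist");H=c["hand_eye"];K=c["camera_matrix"]
    r=np.array(px)-K[:2,2];n=np.hypot(*r);th=n/K[0,0]
    d=np.r_[r/n*np.sin(th),np.cos(th)];T=tool(s);o=T.apply(H[:3,3])+s["tcp_pos"];d=T.apply(H[:3,:3]@d);return o+d*(z-o[2])/d[2]
E
python3 - <<'E'
from h import *
np.set_printoptions(precision=4,suppress=True)
for k,a,b in(("slim",(388.7,160.5),(298,121.3)),("broad",(322.7,230.7),(319.5,194.8)),("bell",(257,326),(380,307))):
    p=tri(a,b);print(k,p,plane("scene",a,.054),plane("side",b,.054),np.hypot(*p[:2]))
s=env.get_state();T=tool(s);print(T.as_matrix(),s["tcp_pos"])
E
```

```text
slim [0.524  0.2865 0.0536] [0.5239 0.2864 0.054 ] [0.5239 0.2853 0.054 ] 0.5971455983249676
broad [0.5305 0.0337 0.0505] [0.5319 0.0314 0.054 ] [0.5297 0.0296 0.054 ] 0.5315828556395398
bell [ 0.5727 -0.209   0.0539] [ 0.571  -0.2053  0.054 ] [ 0.5732 -0.2133  0.054 ] 0.6096462028099278
[[ 0.3001 -0.9539 -0.0002]
 [-0.9539 -0.3001  0.0014]
 [-0.0014 -0.0002 -1.    ]] [ 0.1725 -0.5481  0.2416]
```

Request:
carry_out(moves=[-1, -0.002, -0.061, 0, 0, 0, -6, -1, -0.002, -0.061, 0, 0, 0, -6, -1, -0.002, -0.061, 0, 0, 0, -6, -1, -0.002, -0.061, 0, 0, 0, -6, -1, -0.002, -0.061, 0, 0, 0, -6], squeeze=60)

```text
clock: 0.78
tcp_pos: [0.4329, -0.3903, 0.239]
orientation: [-0.001, 0.933, -0.36, -0.001]
wrist_force: [-0.2, -0.4, -0.5]
finger_gap: 0.0002
```

Request:
carry_out(moves=[-1, -0.002, -0.061, 0, 0, 0, -6, -1, -0.002, -0.061, 0, 0, 0, -6, -1, -0.002, -0.061, 0, 0, 0, -6, -1, -0.002, -0.061, 0, 0, 0, -6, -1, -0.002, -0.061, 0, 0, 0, -6])

```text
clock: 1.4
tcp_pos: [0.5783, -0.1176, 0.2369]
orientation: [-0.002, 0.995, -0.098, -0.002]
wrist_force: [0.9, 0.2, 0.5]
finger_gap: -0.0003
```

Request:
carry_out(moves=[-1, -0.002, -0.061, 0, 0, 0, -6, -1, -0.002, -0.061, 0, 0, 0, -6, -1, -0.002, -0.061, 0, 0, 0, -6, -1, 0, 0, 0, 0, 0, 0, -1, 0, 0, 0, 0, 0, 0])

```text
clock: 2.02
tcp_pos: [0.5879, 0.0735, 0.2353]
orientation: [-0.002, 0.998, 0.068, -0.003]
wrist_force: [0.2, -0.1, 0.7]
finger_gap: -0.0001
```

Now a wrist look to refine both keys from here.

```bash
python3 - <<'E'
from h import *
s=env.get_state();im=env.read_camera("wrist")[:,:,::-1]
cv2.imwrite("pics/w1.png",im);np.save("s1.npy",np.r_[s["tcp_pos"],s["orientation"]])
for p in([.524,.2862,.054],[.5308,.032,.054],[.5725,-.209,.058]):print(wpix(np.array(p),s))
print(tool(s).as_matrix().round(3),s["joint_pos"].round(2))
E
```

```text
[241.89477565 -25.53082984]
[216.83910527 222.75512736]
[238.27642495 390.57850854]
[[ 0.991  0.136 -0.005]
 [ 0.136 -0.991  0.004]
 [-0.005 -0.005 -1.   ]] [-0.01  0.35  0.09  1.31  0.    1.42]
```

View pics/w1.png

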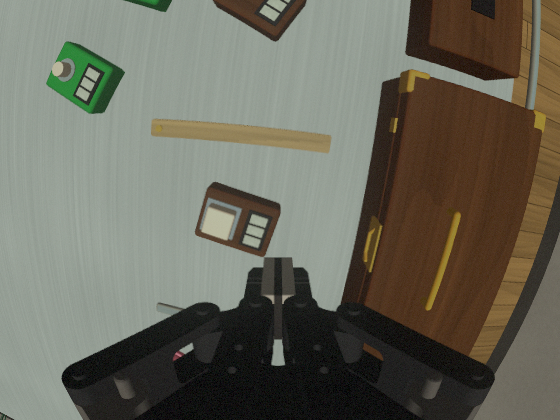

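The wrist view shows the broad key at about (218,222), and my estimate predicted (217,223), so they agree. The walnut slim counter is at the top edge, also where predicted.

Request:
carry_out(moves=[-1, -0.009, -0.053, 0.02, 0, 0, 0, -1, -0.009, -0.053, 0.02, 0, 0, 0, -1, -0.009, -0.053, 0.02, 0, 0, 0, -1, -0.006, -0.03, 0.02, 0, 0, 0, -1, 0, 0, 0, 0, 0, 0])

```text
clock: 2.7
tcp_pos: [0.533, 0.2519, 0.1538]
orientation: [-0.002, 0.998, 0.059, -0.001]
wrist_force: [0.3, -1.5, 0.1]
finger_gap: -0.0001
```

```bash
python3 - <<'E'
from h import *
print(wplane((218.5,222),.054,type('x',(),{}) and dict(tcp_pos=np.load("s1.npy")[:3],orientation=np.load("s1.npy")[3:])))
s=env.get_state();im=env.read_camera("wrist")[:,:,::-1]
cv2.imwrite("pics/w2.png",im)
p=np.array([.524,.286,.054]);print(wpix(p,s));T=tool(s);print(s["tcp_pos"],T.inv().apply(p-s["tcp_pos"]))
E
```

```text
[0.53248516 0.0330982  0.054     ]
[269.46265483 170.28755887]
[0.53303343 0.25194812 0.15380103] [-0.00469552 -0.0345294   0.09993523]
```

View pics/w2.png

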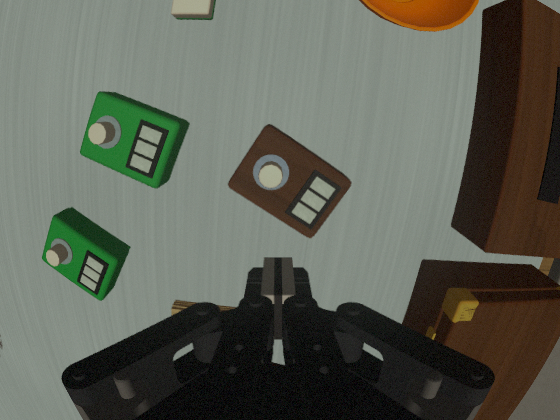

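The wrist view shows the walnut slim key at (270,176), about 5 px (4 mm) nearer than predicted. I average the two estimates and hover first.

Request:
carry_out(moves=[-1, -0.0045, -0.0315, 0.02, 0, 0, 0, -1, 0, 0, 0.03, 0, 0, 0, -1, 0, 0, 0.02, 0, 0, 0, -1, 0, 0, 0.005, 0, 0, 0, -1, 0, 0, 0, 0, 0, 0])

```text
clock: 3.38
tcp_pos: [0.5348, 0.2747, 0.0835]
orientation: [-0.002, 0.999, 0.051, 0.004]
wrist_force: [-0.4, -0.2, -0.1]
finger_gap: -0.0001
```

```bash
python3 - <<'E'
from h import *
s=env.get_state();ims=[env.read_camera(n)[:,:,::-1] for n in("wrist","scene","side")]
def c(i,x,y,w=140,h=105):return cv2.resize(i[y:y+h,x:x+w],(400,300))
v=np.vstack([np.hstack([c(ims[0],208,170),c(ims[1],350,100,100,75)]),np.hstack([c(ims[2],260,80,100,75),c(ims[0],140,120,280,210)])])
cv2.imwrite("pics/hov.png",v)
T=tool(s)
for y in(.282,.286):
  p=np.array([.524,y,.054]);print(wpix(p,s),s["tcp_pos"],T.inv().apply(p-s["tcp_pos"]))
E
```

```text
[256.22389819 242.4154347 ] [0.53484531 0.27465393 0.08351448] [-0.01030448 -0.00829988  0.02945538]
[256.81240047 235.49311954] [0.53484531 0.27465393 0.08351448] [-0.00990031 -0.01227937  0.02947303]
```

View pics/hov.png

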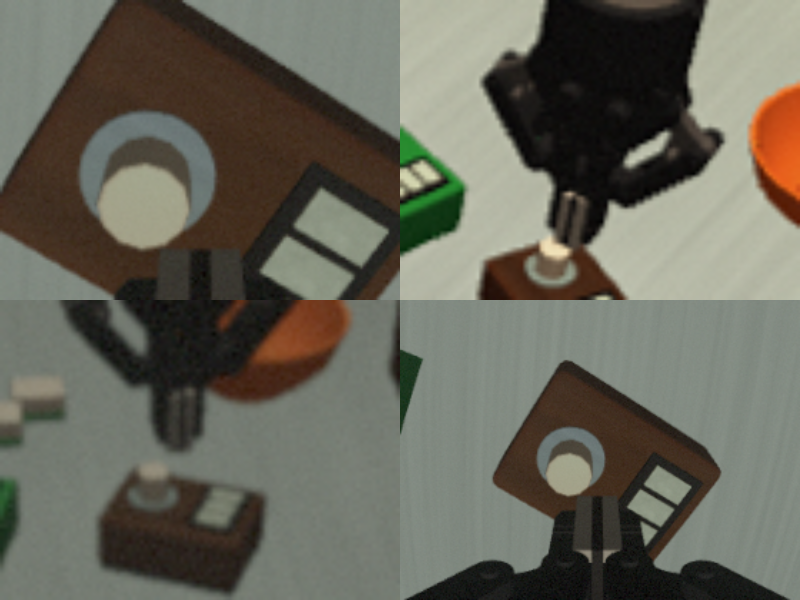

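At the hover, the wrist crop puts the key top at (258.4,241.8), which is about (0.5255, 0.2825). Both wrist views agree, so I use that and still need to move -9 mm in x and -9 mm in y.

Request:
carry_out(moves=[-1, -0.009, -0.009, 0, 0, 0, 0, -1, 0, 0, 0, 0, 0, 0, -1, 0, 0, 0, 0, 0, 0, -1, 0, 0, 0, 0, 0, 0, -1, 0, 0, 0, 0, 0, 0])

```text
clock: 4.15
tcp_pos: [0.5248, 0.285, 0.0859]
orientation: [-0.003, 0.999, 0.052, 0.006]
wrist_force: [0.1, 1.0, 0.7]
finger_gap: -0.0001
```

```bash
python3 - <<'E'
from h import *
s=env.get_state();p=np.array([.5255,.2825,.054]);T=tool(s);print(s["tcp_pos"],T.inv().apply(p-s["tcp_pos"]),T.as_matrix().round(3),s["wrist_force"])
E
```

```text
[0.52479924 0.28500206 0.08585539] [3.68945114e-05 2.71187983e-03 3.18459013e-02] [[ 0.995  0.103  0.012]
 [ 0.103 -0.995  0.006]
 [ 0.013 -0.005 -1.   ]] [0.05801529 0.99149683 0.66834506]
```

Request:
carry_out(moves=[-1, 0, 0.002, 0.01, 0, 0, 0, -1, 0, 0, 0.006, 0, 0, 0, -1, 0, 0, 0, 0, 0, 0, -1, 0, 0, 0, 0, 0, 0, -1, 0, 0, 0, 0, 0, 0])

```text
clock: 4.78
tcp_pos: [0.525, 0.2826, 0.0679]
orientation: [-0.002, 0.999, 0.052, 0.006]
wrist_force: [-0.1, 0.4, -1.0]
finger_gap: 0.0002
```

```bash
python3 - <<'E'
from h import *
s=env.get_state();p=np.array([.5255,.2825,.054]);T=tool(s);print(s["tcp_pos"],T.inv().apply(p-s["tcp_pos"]),T.as_matrix().round(3),s["wrist_force"])
E
```

```text
[0.5250032  0.28255904 0.06792262] [0.00033035 0.00017074 0.01392665] [[ 0.995  0.103  0.011]
 [ 0.103 -0.995  0.006]
 [ 0.011 -0.004 -1.   ]] [-0.05821575  0.40096173 -1.02445786]
```

Request:
carry_out(moves=[-1, 0, 0, 0.005, 0, 0, 0, -1, 0, 0, 0.004, 0, 0, 0, -1, 0, 0, 0.001, 0, 0, 0, -1, 0, 0, 0, 0, 0, 0, -1, 0, 0, 0, 0, 0, 0])

```text
clock: 5.4
tcp_pos: [0.5257, 0.2828, 0.0587]
orientation: [-0.003, 0.999, 0.052, 0.006]
wrist_force: [-1.6, -0.5, 3.7]
finger_gap: -0.0003
```

Request:
carry_out(moves=[-1, 0, 0, 0.002, 0, 0, 0, -1, 0, 0, 0.001, 0, 0, 0, -1, 0, 0, 0, 0, 0, 0, -1, 0, 0, 0, 0, 0, 0, -1, 0, 0, 0, 0, 0, 0])

```text
clock: 6.02
tcp_pos: [0.5257, 0.2828, 0.0573]
orientation: [-0.003, 0.999, 0.052, 0.007]
wrist_force: [-0.8, 0.3, 2.9]
finger_gap: -0.0002
```

Request:
carry_out(moves=[-1, 0, 0, 0.002, 0, 0, 0, -1, 0, 0, 0.001, 0, 0, 0, -1, 0, 0, 0, 0, 0, 0, -1, 0, 0, 0, 0, 0, 0, -1, 0, 0, 0, 0, 0, 0])

```text
clock: 6.65
tcp_pos: [0.5256, 0.2829, 0.0571]
orientation: [-0.003, 0.999, 0.052, 0.008]
wrist_force: [-0.8, -0.4, 4.8]
finger_gap: 0.0001
```

```bash
python3 - <<'E'
from h import *
s=env.get_state();print(s["tcp_pos"],s["wrist_force"])
i=env.read_camera("scene")[:,:,::-1];j=env.read_camera("side")[:,:,::-1]
c=lambda i,x,y:cv2.resize(i[y:y+60,x:x+60],(400,400))
cv2.imwrite("pics/pr.png",np.hstack([c(i,360,130),c(j,275,95)]))
E
```

```text
[0.52563445 0.28285633 0.05710998] [-0.83152373 -0.42276286  4.80033816]
```

View pics/pr.png

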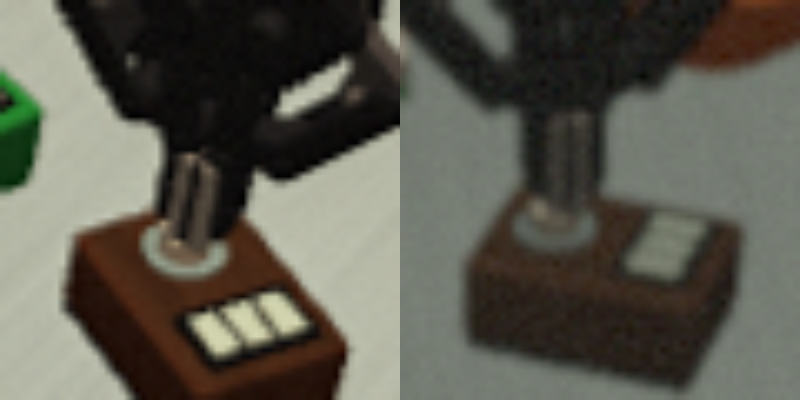

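Both views show the slim key pressed well down, with z stalled at 0.0571 and 4.8 N, so it is at its stop. I lift and travel to the broad key.

Request:
carry_out(moves=[-1, 0, 0, -0.025, 0, 0, 0, -1, 0, 0, -0.04, 0, 0, 0, -1, 0, 0, -0.01, 0, 0, 0, -1, -0.004, 0.055, 0, 0, 0, 0, -1, -0.004, 0.055, 0, 0, 0, 0])

```text
clock: 7.38
tcp_pos: [0.5282, 0.1734, 0.1291]
orientation: [-0.003, 0.998, 0.055, 0.007]
wrist_force: [0.9, -0.5, -0.8]
finger_gap: 0.0002
```

Request:
carry_out(moves=[-1, -0.004, 0.055, 0, 0, 0, 0, -1, -0.004, 0.055, 0, 0, 0, 0, -1, -0.002, 0.025, 0, 0, 0, 0, -1, 0, 0, 0, 0, 0, 0, -1, 0, 0, 0, 0, 0, 0])

```text
clock: 8.0
tcp_pos: [0.5312, 0.0314, 0.1225]
orientation: [-0.003, 0.999, 0.053, 0.004]
wrist_force: [-0.8, 0.8, -0.4]
finger_gap: 0.0003
```

```bash
python3 - <<'E'
from h import *
s=env.get_state();p=np.array([.532,.0325,.054]);T=tool(s);print(s["tcp_pos"],T.inv().apply(p-s["tcp_pos"]),T.as_matrix().round(3),wpix(p,s))
cv2.imwrite("pics/w3.png",env.read_camera("wrist")[:,:,::-1])
E
```

```text
[0.53117937 0.03138415 0.12245546] [ 0.00038688 -0.00058803  0.06846586] [[ 0.994  0.106  0.007]
 [ 0.105 -0.994  0.007]
 [ 0.008 -0.006 -1.   ]] [276.45031213 230.13842233]
```

View pics/w3.png

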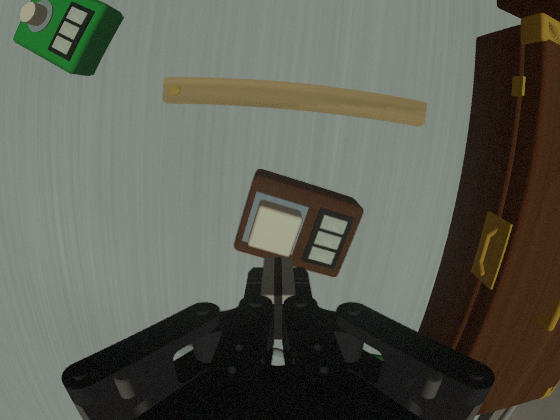

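The wrist view shows the broad key at (275,230), and I predicted (276,230), so the tool is centred over it. I descend to just above it.

Request:
carry_out(moves=[-1, 0, -0.001, 0.025, 0, 0, 0, -1, 0, 0, 0.02, 0, 0, 0, -1, 0, 0, 0.005, 0, 0, 0, -1, 0, 0, 0, 0, 0, 0, -1, 0, 0, 0, 0, 0, 0])

```text
clock: 8.68
tcp_pos: [0.5322, 0.0383, 0.072]
orientation: [-0.004, 0.998, 0.057, 0.005]
wrist_force: [-0.3, 0.4, 0.4]
finger_gap: 0.0004
```

Request:
carry_out(moves=[-1, 0, 0.0055, 0, 0, 0, 0, -1, 0, 0, 0, 0, 0, 0, -1, 0, 0, 0.005, 0, 0, 0, -1, 0, 0, 0, 0, 0, 0, -1, 0, 0, 0, 0, 0, 0])

```text
clock: 9.3
tcp_pos: [0.5341, 0.0321, 0.0682]
orientation: [-0.003, 0.998, 0.057, 0.006]
wrist_force: [0.1, 0.5, -0.2]
finger_gap: -0.0003
```

Centred within about 2 mm. I press now.

Request:
carry_out(moves=[-1, -0.001, 0, 0.005, 0, 0, 0, -1, 0, 0, 0.005, 0, 0, 0, -1, 0, 0, 0.004, 0, 0, 0, -1, 0, 0, 0.002, 0, 0, 0, -1, 0, 0, 0, 0, 0, 0])

```text
clock: 9.93
tcp_pos: [0.534, 0.0321, 0.058]
orientation: [-0.003, 0.998, 0.057, 0.008]
wrist_force: [-2.8, 0.4, 8.2]
finger_gap: -0.0001
```

Request:
carry_out(moves=[-1, 0, 0, 0.003, 0, 0, 0, -1, 0, 0, 0.002, 0, 0, 0, -1, 0, 0, 0.002, 0, 0, 0, -1, 0, 0, 0.001, 0, 0, 0, -1, 0, 0, 0, 0, 0, 0])

```text
clock: 10.55
tcp_pos: [0.534, 0.0321, 0.058]
orientation: [-0.002, 0.998, 0.057, 0.011]
wrist_force: [-2.5, 0.1, 7.8]
finger_gap: -0.0002
```

```bash
python3 - <<'E'
from h import *
s=env.get_state();print(s["tcp_pos"],s["wrist_force"])
i=env.read_camera("scene")[:,:,::-1];j=env.read_camera("side")[:,:,::-1]
c=lambda i,x,y,w=60:cv2.resize(i[y:y+w,x:x+w],(390,290) if w<0 else (390,290))
cv2.imwrite("pics/pr2.png",np.vstack([np.hstack([c(i,295,210),c(j,295,170)]),np.hstack([c(i,360,140),c(j,275,95)])]))
E
```

```text
[0.53396453 0.03208767 0.05802911] [-2.51480441  0.07518205  7.75327571]
```

View pics/pr2.png

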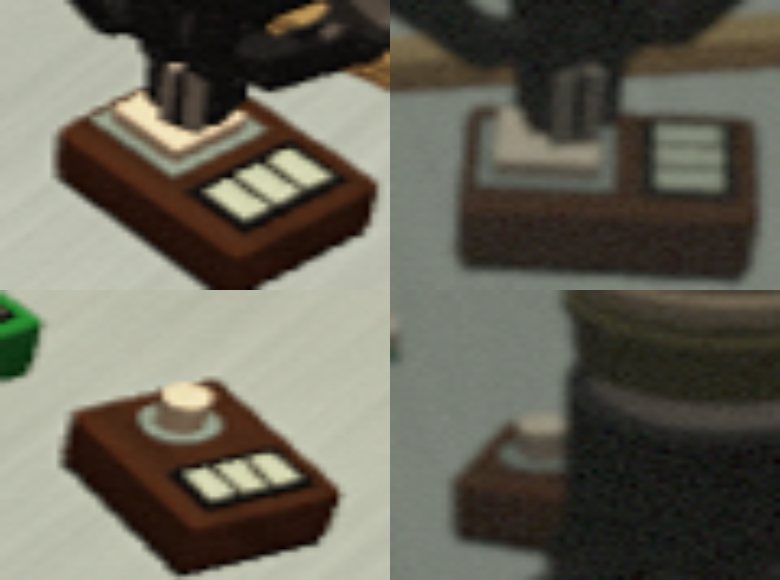

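Key is visibly down and the slim key is back up. Force of about 8 N fits roughly 7 mm of travel, but the last zero row relaxed the push. I hold one firmer push to be sure of the click.

Request:
carry_out(moves=[-1, 0, 0, 0.004, 0, 0, 0, -1, 0, 0, 0.004, 0, 0, 0, -1, 0, 0, 0.004, 0, 0, 0, -1, 0, 0, 0.004, 0, 0, 0, -1, 0, 0, 0.004, 0, 0, 0])

```text
clock: 11.28
tcp_pos: [0.5341, 0.0321, 0.0568]
orientation: [0.0, 0.998, 0.058, 0.015]
wrist_force: [-13.6, 0.2, 36.5]
finger_gap: 0.0001
```

36.5 N with no further travel, so the broad key is at its stop. I lift clear.

Request:
carry_out(moves=[-1, 0, 0, -0.02, 0, 0, 0, -1, 0, 0, -0.04, 0, 0, 0, -1, 0, 0, -0.05, 0, 0, 0, -1, 0, 0, -0.02, 0, 0, 0, -1, 0, 0, 0, 0, 0, 0])

```text
clock: 11.9
tcp_pos: [0.5295, 0.0322, 0.1905]
orientation: [0.001, 0.998, 0.058, 0.016]
wrist_force: [-0.0, -0.2, -0.6]
finger_gap: -0.0003
```

Request:
carry_out(moves=[-1, 0, 0, 0, 0, 0, 0, -1, 0, 0, 0, 0, 0, 0, -1, 0, 0, 0, 0, 0, 0, -1, 0, 0, 0, 0, 0, 0, -1, 0, 0, 0, 0, 0, 0])

```text
clock: 12.52
tcp_pos: [0.527, 0.0324, 0.1854]
orientation: [-0.0, 0.998, 0.058, 0.011]
wrist_force: [-1.3, -0.2, 0.0]
finger_gap: -0.0003
```

```bash
python3 - <<'E'
from h import *
s=env.get_state();print(s["clock"],s["tcp_pos"],s["wrist_force"])
i=env.read_camera("scene")[:,:,::-1];cv2.imwrite("pics/end.png",cv2.resize(i[120:380,180:460],(700,650))[:600])
E
```

```text
12.525 [0.52695815 0.03239516 0.18538127] [-1.27393404 -0.16305432  0.00769712]
```

View pics/end.png

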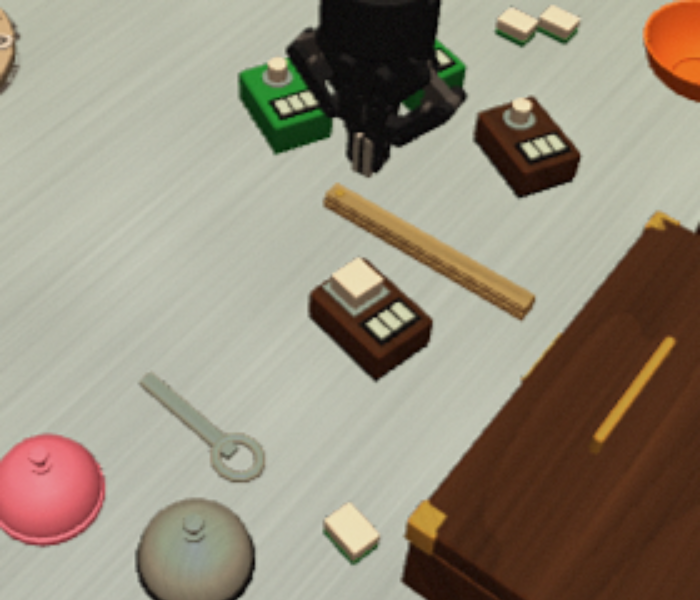

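In this enlarged crop both walnut keys are up, slim at (520,110) and broad at (357,278). The bell is untouched at (195,525) and the gripper is clear, so I hand in.

```bash
python3 -c "
from workcell import env
env.hand_in()"
```

```text
the job is handed in; nothing more can be done
```

I pressed the slim round key on its walnut counter and let it spring back. I then did the same with the broad square key, and handed the job in at about 12.5 s.

- **Slim key:** it went down until travel stalled (TCP z 0.057, about 4.8 N), which I take as its stop, past the click. The camera showed it back up before the broad key reached its stop.
- **Broad key:** my first push read about 8 N, which fits roughly 7 mm of travel but left some doubt. I pushed again to a firm stop at 36.5 N, below the 40 N limit (which covers only the arm and gripper body) and the 120 N wrist limit.
- **Last check:** the final picture shows both keys up, and the bell and look-alikes untouched. The gripper was clear of everything, with about 1 N of wrist force, which is sensor noise.
- **Disagreements:** the scene and side cameras placed the slim key about 4 mm off from the wrist camera in y. I used the wrist estimate and the key pressed as expected. The arm also drifted about 6 mm in y while coming down on the broad key, and I corrected that before pressing.

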